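Take the drained pail off its drip rack and put the scoop in it

ROBOT

A 6-joint arm with a two-finger parallel gripper is mounted at the origin on the work surface. World frame = base frame: x ahead of the robot, y to its left, z up, the work surface at z = 0. Lengths are in m, angles in rad, forces in N, time in s.
With the tool pointing down it reaches from about 0.35 to 0.775 m from the base axis. Payload 5.5 kg.
Tool frame: the origin (TCP) lies between the finger pads, 19 mm behind the fingertips; this is the grasp point; z points along the fingers, y is the line along which they close (so a half turn about z gives the same grasp; the last joint's range is limited). The gripper opens to 85 mm and grips with 20 to 120 N. Pads are 22 mm wide; open, the fingers measure 114 mm over their backs; the gripper's body (76 mm by 85 mm) begins 54 mm behind the grasp point. The pads swing forward as they close: fully open they stand 13 mm farther back than shut.
Start: joints at [1.045, 0.313, 0.046, 1.304, 0, 1.431], TCP at [0.216, 0.533, 0.25] pointing down, gripper open.
Joint ranges: [-2.76, 2.76], [-0.86, 1.69], [-1.03, 1.26], [-2.2, 2.34], [-1.47, 1.5], [-3.14, 3.14]. Speed limits (rad/s): [2.57, 2.57, 3.14, 3.14, 3.14, 3.14].

INTERFACE

Orientations are given as a unit quaternion [w, x, y, z].
In Python, from workcell import get_state, read_camera, camera_info, hand_in, recognise gives the robot as it stands.
- The arm moves only by the tool arm_command, never from a script. Its argument "moves" is one flat list of numbers, 7 for each row, row after row: the opening, from -1 (shut) to 1 (fully open), then the shift along the tool's x, y, z in mm, then the turn, a rotation vector about the tool's x, y, z in rad. A call has 1 to 8 rows; each row shifts and turns the commanded pose from where the row before left it, along the tool's axes as they then stand; what a row does not reach is not made up. A row lasts 1/8 s, in which the tool goes at most 62.5 mm and 10.7 degrees, less where a joint would pass 70% of its speed; a pose out of reach is approached as far as the arm can. A call with a gripper value outside its range is refused whole. The fingers move at their own pace and stop on an object; "newtons" is the grip in N (left out, the last holds). Time passes only in rows, so rows that do not move let the fingers close. It gives the time, the measured TCP pose, the force, the opening and the grip force at its end, in the units of the state.
- get_state(): the state, without advancing time (a new reading comes with each control period).
- read_camera(name): name is "side" or "top"; returns (picture, depth): 420x560x3 uint8, blue, green, red; 420x560 float32, m along the optical axis (not along the pixel's ray), 0 where there is no reading.
- camera_info(name): a dict with "fovy" (degrees; the focal length in pixels is half the picture's height over the tangent of half this angle, whatever the lens; pixels are square), "cx", "cy" (the principal point, pixels), "eye" and "orientation" of the camera in the world. Camera axes: x right, y down, z forward; pixel columns grow to the right and rows downward; lengths in m; the calibration is good to about 2 mm. A picture is of the moment at which its call begins. camera_info takes no time and is no camera call.
- hand_in(): hands the job in; it is judged then, once.
Trained networks look in the newest picture that a camera, given by its name, has taken for a name from the list of things; names that differ only in an ending like _2 or _b are one class to them, and where a whole thing is asked for, a point or a joint stands for the part that bears it (a point fixed in the world has none). Each returns a list of dicts, best first, with "confidence" (0 to 1); they miss things now and then, are a little off and sometimes report something else, mostly with a low value. They report only what shows in the picture. A call takes as long as a camera call. They do not tell look-alikes from the thing itself.
- recognise(camera, label): "point" ([column, row] in pixels, amid what is visible of it).
The state is a dict: "clock": time; "joint_pos": joint angles; "qvel": joint speeds; "tau": joint torques, N m; "tcp_pos": TCP position; "orientation": TCP orientation; "wrist_force": force on the tool from outside, world axes, zero at the start; "ft_torque": the same for the moment, N m; "finger_gap": finger opening in m; "grip_force": force on a finger pad.
Only numpy, scipy, OpenCV 4.12 (cv2) and the standard library are available. Lean on these libraries where they do the work, as an engineer would, in place of code of your own. Each camera call takes 0.05 s, during which the arm holds its last target. There are 200 camera calls.

TASK

Lift the white pail by its blue handle off the sloping drip rack and set it down gently (no dropping), upright, with its whole base on the round cork mat beside the rack, and let go of it. Then put the yellow scoop into the pail, cup down and handle up. Leave the pump bottle, the glass jar and the brush where they are.

Things in the scene. Friction and masses are not known exactly. Their poses are not given: they have to be found in the camera images.
- pail: White open pail, 110 tall, outer diameter 120 at base, 140 at rim, wall and floor 4, 0.3 kg. Origin: centre of underside; z up its axis. A stiff blue arch handle spans the mouth along x: level top bar 76 (x) x 10 (y) x 20 high, centred on the axis 145 above the origin; legs slope to the rim at x = +-68. Starts on the rack, leaning 30 degrees to the rack's front (its z tips to the rack's -x).
- rack: Fixed steel drip rack, 250 wide. Origin: on the board; front is -x. Cradle plate 140 x 150, centre (seat of the pail's base centre) 65 above the origin, slopes 30 degrees down to the front; lips 16 high round the front of the pail's base. Grey rail, diameter 16, along y at x = -82, z = 305, over the pail's handle, bars a tool pointing straight down. Posts at y = +-120, x = 70, bent forward.
- mat: Round cork mat fixed on the board, diameter 190, 4 thick. Origin: centre of its underside.
- scoop: Yellow upright scoop (dipper), about 60 g, standing on its cup: cup 40 outer diameter, 34 high. Origin: centre of the cup's underside; z up. A straight handle rises from the cup's rim, parallel to z, at x = +21.5, y = 0, to 150 above the origin; its thicker grip (x 10, y 12) runs from 104 to 150.
- bottle: White pump dispenser bottle, diameter 68, 188 tall, nozzle towards -x. Origin: centre of its underside. To be left alone.
- jar: Glass jar with a hinged glass lid and steel clasp, diameter 84 (about 94 over the clasp), 109 tall. Origin: centre of its underside. To be left alone.
- brush: Collar brush lying bristles down, 34 (x) x 115 (y) x 32 high. Origin: centre of its underside. To be left alone.
Not all that is in view belongs to the job. Of the things like the pail, leave any that is pink; of the rest the smaller one is meant. Leave any purple look-alike of the scoop alone.

How it is judged:
By the outcome, as a careful person would: the job done as asked, in the order asked, and still so for the second after the job is handed in, with the robot touching nothing.
It also fails if it takes over 72 s, if anything falls off the work surface, if the arm or the gripper's body presses on something with over 40 N, if the wrist force passes 120 N, or if a joint passes its speed limit or range.

## Working session

There is one attempt and no reset: what is moved stays moved. The work goes in short steps, Python scripts to look and compute and a tool call to move; the robot and the scene stay as the last step left them, time stands still between calls to the robot, and variables do not carry over. Pictures are saved under pics/ and viewed, at most 10 in all, crops included, and the job is handed in when it is done.

Besides the shell and the picture viewer there is one more tool, called after "Request:" as a command line: name --argument value ..., lists and objects as JSON in quotes. arm_command: Moves the arm, as the interface text tells. Its arguments: {"type":"object","properties":{"moves":{"type":"array"},"newtons":{"type":"number"}},"required":["moves"]}

```bash
ls; mkdir -p pics; cat > h.py <<'E'
import numpy as np, cv2, json
from scipy.spatial.transform import Rotation as R
from workcell import *
def quat(q): return R.from_quat([q[1],q[2],q[3],q[0]])
def cam(n):
    i=camera_info(n); f=210/np.tan(np.radians(i["fovy"])/2)
    return i,f
def cloud(n,d):
    i,f=cam(n); v,u=np.mgrid[:420,:560]
    p=np.stack([(u-i["cx"])/f*d,(v-i["cy"])/f*d,d],-1)
    o=i["orientation"]
    return quat(o).apply(p.reshape(-1,3)).reshape(420,560,3)+np.array(i["eye"])
E
python3 - <<'E'
from h import *
for n in("side","top"):
    im,d=read_camera(n); print(camera_info(n))
    P=cloud(n,d); np.save(n+"0.npy",P); cv2.imwrite(f"pics/{n}0.png",im)
    for l in("pail","rack","mat","scoop","bottle","jar","brush"):
        for r in recognise(n,l):
            c,w=map(int,r["point"]); print(n,l,round(r["confidence"],2),c,w,P[w,c].round(3))
E
```

```text
pics
{'fovy': 46.32387683984298, 'cx': 279.60583052351797, 'cy': 213.34926923129711, 'eye': array([ 0.27475378, -1.00422186,  0.73793611]), 'orientation': array([-0.47918646,  0.86941788, -0.1004973 ,  0.06628101])}
side pail 0.82 304 189 [ 0.591 -0.01   0.155]
side pail 0.66 401 234 [ 0.773 -0.181  0.111]
side pail 0.57 155 179 [0.239 0.19  0.116]
side pail 0.34 330 196 [0.67  0.016 0.111]
side rack 0.83 328 193 [0.664 0.016 0.121]
side mat 0.79 287 330 [ 0.476 -0.306 -0.001]
side scoop 0.88 244 181 [0.498 0.305 0.02 ]
side scoop 0.6 213 172 [0.411 0.369 0.028]
side bottle 0.77 397 295 [ 0.681 -0.359  0.1  ]
side jar 0.52 314 153 [0.708 0.278 0.107]
side brush 0.82 216 245 [ 0.369 -0.02   0.029]
{'fovy': 43.81339607325031, 'cx': 277.48386094666057, 'cy': 209.863999511563, 'eye': array([0.43217045, 0.02269283, 1.13639666]), 'orientation': array([-0.03285089,  0.70783153, -0.70508414,  0.02741727])}
top pail 0.95 158 358 [0.244 0.246 0.169]
top pail 0.74 264 163 [0.595 0.054 0.216]
top pail 0.71 352 72 [ 0.793 -0.116  0.127]
top rack 0.78 261 129 [0.683 0.065 0.105]
top mat 0.8 431 232 [ 0.482 -0.302  0.001]
top scoop 0.91 122 262 [0.415 0.368 0.001]
top scoop 0.85 150 222 [0.5   0.304 0.024]
top bottle 0.87 453 127 [ 0.684 -0.314  0.123]
top jar 0.58 157 125 [0.69  0.273 0.11 ]
top brush 0.7 294 282 [ 0.375 -0.004  0.034]
```

View pics/side0.png

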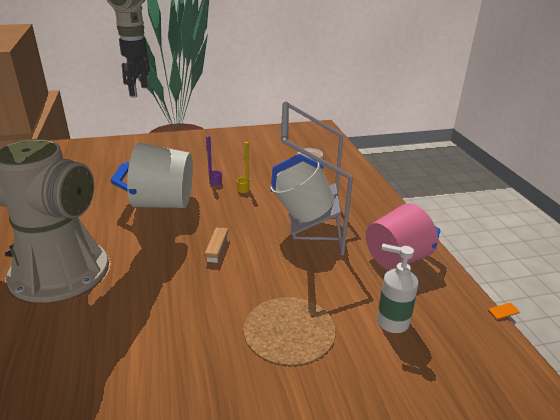

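View pics/top0.png

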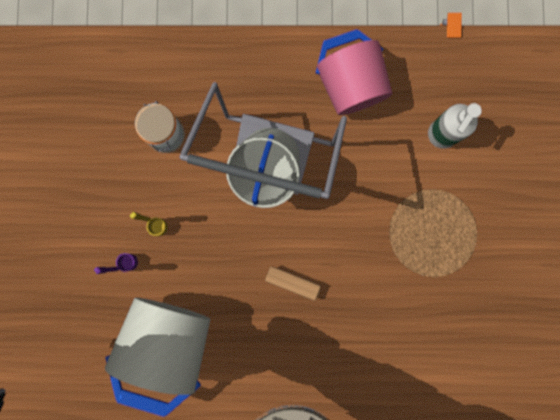

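The target is the white pail leaning on the rack (side view 304,189), with the grey rail above its blue handle. The cork mat is at (431,232) in the top view, and the yellow scoop's cup is at (156,227) with its handle up and to the left. The look-alikes are the larger white pail, the pink pail and the purple scoop. Next I measure the handle, rail, mat and scoop.

```bash
python3 - <<'E'
from h import *
print({k:np.round(v,3) for k,v in get_state().items()})
def seg(n,lo,hi,box):
    im=cv2.imread(f"pics/{n}0.png"); P=np.load(n+"0.npy"); h=cv2.cvtColor(im,cv2.COLOR_BGR2HSV)
    m=cv2.inRange(h,lo,hi)>0; b=np.zeros_like(m); b[box[1]:box[3],box[0]:box[2]]=1
    p=P[m&b]; return p[np.abs(p).sum(1)>0]
for n,box in(("top",(225,125,305,215)),("side",(262,145,330,200))):
    p=seg(n,(105,150,40),(130,255,255),box); print(n,"blue",len(p),p.min(0).round(3),p.max(0).round(3),p.mean(0).round(3))
    hi=p[p[:,2]>.1]; 
    # points by position along x
    o=np.argsort(hi[:,0]); print(hi[o[::max(1,len(o)//14)]].round(3))
P=np.load("top0.npy")
q=P[150:200,180:335].reshape(-1,3); q=q[(q[:,2]>.295)&(q[:,2]<.33)]
c=q.mean(0);u,s,v=np.linalg.svd(q-c); print("rail",len(q),c,v[0],q[:,2].max(),q.min(0),q.max(0))
for n,box in(("top",(125,205,170,240)),("side",(234,138,254,196))):
    p=seg(n,(20,120,50),(35,255,255),box); print(n,"yel",len(p))
    for a,b in((-.01,.03),(.03,.04),(.04,.1),(.1,.145),(.145,.17)):
        k=p[(p[:,2]>a)&(p[:,2]<=b)]
        if len(k): print(a,b,len(k),k.mean(0).round(4),k.min(0).round(3),k.max(0).round(3))
p=seg("top",(5,50,80),(25,170,255),(380,185,485,282))
im=cv2.imread("pics/top0.png"); PP=np.load("top0.npy")
m=(PP[...,2]>.0025)&(PP[...,2]<.012); m[:,:380]=0; m[:185]=0;m[282:]=0
print("mat z-mask",m.sum(),PP[m].mean(0),PP[m].min(0),PP[m].max(0))
E
```

```text
{'clock': np.float64(0.8), 'joint_pos': array([1.045, 0.313, 0.046, 1.304, 0.   , 1.431]), 'qvel': array([ 0.001,  0.   , -0.001,  0.   ,  0.001, -0.   ]), 'tau': array([-1.0000e-03, -4.8039e+01,  2.9879e+01, -0.0000e+00, -0.0000e+00,
       -0.0000e+00]), 'tcp_pos': array([0.216, 0.533, 0.25 ]), 'orientation': array([0.   , 0.192, 0.981, 0.   ]), 'wrist_force': array([-0.104,  0.28 , -0.109]), 'ft_torque': array([-0.   ,  0.018, -0.079]), 'grip_force': np.float64(0.0), 'finger_gap': np.float64(0.085)}
top blue 251 [0.432 0.023 0.147] [0.652 0.077 1.136] [0.584 0.06  0.203]
[[0.432 0.023 1.136]
 [0.534 0.077 0.183]
 [0.539 0.073 0.182]
 [0.545 0.073 0.191]
 [0.551 0.066 0.191]
 [0.558 0.067 0.197]
 [0.563 0.067 0.2  ]
 [0.586 0.056 0.212]
 [0.593 0.056 0.217]
 [0.599 0.06  0.214]
 [0.606 0.058 0.213]
 [0.614 0.051 0.207]
 [0.622 0.048 0.204]
 [0.629 0.048 0.2  ]
 [0.637 0.044 0.194]]
side blue 356 [ 0.275 -1.004  0.121] [0.652 0.075 0.738] [0.572 0.05  0.192]
[[ 0.275 -1.004  0.738]
 [ 0.533  0.072  0.143]
 [ 0.536  0.071  0.125]
 [ 0.54   0.069  0.181]
 [ 0.547  0.067  0.178]
 [ 0.5
[... 633 characters left out ...]
 [0.508 0.306 0.098]
0.1 0.145 27 [0.5043 0.3016 0.1271] [0.5   0.299 0.106] [0.509 0.306 0.145]
0.145 0.17 35 [0.5063 0.3047 0.1498] [0.5   0.298 0.145] [0.512 0.311 0.154]
side yel 323
-0.01 0.03 143 [0.49   0.2869 0.0169] [ 0.472  0.265 -0.003] [0.573 0.641 0.03 ]
0.03 0.04 41 [0.4954 0.2942 0.0331] [0.473 0.265 0.03 ] [0.511 0.313 0.039]
0.04 0.1 62 [0.5054 0.3036 0.0689] [0.501 0.296 0.04 ] [0.511 0.312 0.1  ]
0.1 0.145 63 [0.5056 0.3024 0.1245] [0.5   0.295 0.103] [0.513 0.312 0.144]
0.145 0.17 9 [0.5054 0.3037 0.1478] [0.5   0.301 0.146] [0.512 0.309 0.15 ]
mat z-mask 7063 [ 0.48170737 -0.34236371  0.00475816] [ 0.37636425 -0.58084082  0.0025003 ] [ 0.58558091 -0.18927483  0.01198265]
```

```bash
cat >> h.py <<'E'
def tool(yaw_y,theta):
    """tool y along (cos,sin) of yaw_y; tool z tilted theta from straight down, towards the y-axis turned by -90 deg"""
    y=np.array([np.cos(yaw_y),np.sin(yaw_y),0]); o=np.array([y[1],-y[0],0])
    z=np.sin(theta)*o-np.cos(theta)*np.array([0,0,1]); return R.from_matrix(np.c_[np.cross(y,z),y,z])
def plan(p1,R1,grip=1,n=None,p0=None,R0=None,step=50.,ang=9.):
    s=get_state()
    if p0 is None: p0,R0=np.array(s["tcp_pos"]),quat(s["orientation"])
    w=(R0.inv()*R1).as_rotvec(); d=np.array(p1)-p0
    n=n or int(max(1,np.ceil(max(np.linalg.norm(d)*1000/step,np.degrees(np.linalg.norm(w))/ang))))
    for k in range(n):
        Rk=R0*R.from_rotvec(w*k/n)
        t=Rk.inv().apply(d/n)*1000
        print(", ".join([f"{grip:g}"]+[f"{x:.0f}" for x in t]+[f"{x:.3f}" for x in w/n]),",")
E
python3 - <<'E'
from h import *
yw=np.arctan2(.970,.243)
s=get_state(); print(quat(s["orientation"]).as_matrix().round(2))
for sgn in (0,np.pi):
    T=tool(yw,np.radians(45)); T=T*R.from_euler('z',sgn); print(T.as_matrix().round(2))
    print(np.degrees((quat(s["orientation"]).inv()*T).magnitude()))
T=tool(yw,np.radians(45))
b=np.array([.569,.060,.191]); 
pre=b-.15*T.as_matrix()[:,2]; print(pre)
plan(pre,T)
E
```

```text
[[-0.93  0.38  0.  ]
 [ 0.38  0.93  0.  ]
 [-0.    0.   -1.  ]]
[[-0.69  0.24  0.69]
 [ 0.17  0.97 -0.17]
 [-0.71  0.   -0.71]]
45.67424363349973
[[ 0.69 -0.24  0.69]
 [-0.17 -0.97 -0.17]
 [ 0.71  0.   -0.71]]
172.57009848334752
[0.46611334 0.0857747  0.29706602]
1, -36, -29, -4, -0.005, -0.071, -0.012 ,
1, -36, -30, -2, -0.005, -0.071, -0.012 ,
1, -36, -30, 1, -0.005, -0.071, -0.012 ,
1, -35, -30, 3, -0.005, -0.071, -0.012 ,
1, -35, -31, 5, -0.005, -0.071, -0.012 ,
1, -34, -31, 8, -0.005, -0.071, -0.012 ,
1, -33, -32, 10, -0.005, -0.071, -0.012 ,
1, -32, -32, 12, -0.005, -0.071, -0.012 ,
1, -30, -33, 14, -0.005, -0.071, -0.012 ,
1, -29, -33, 16, -0.005, -0.071, -0.012 ,
1, -27, -33, 18, -0.005, -0.071, -0.012 ,
```

Request:
arm_command --moves '[1,-36,-29,-4,-0.005,-0.071,-0.012,1,-36,-30,-2,-0.005,-0.071,-0.012,1,-36,-30,1,-0.005,-0.071,-0.012,1,-35,-30,3,-0.005,-0.071,-0.012,1,-35,-31,5,-0.005,-0.071,-0.012,1,-34,-31,8,-0.005,-0.071,-0.012,1,-33,-32,10,-0.005,-0.071,-0.012,1,-32,-32,12,-0.005,-0.071,-0.012]' --newtons 60

```text
clock: 1.8
tcp_pos: [0.3986, 0.2065, 0.2839]
orientation: [0.28, 0.137, 0.95, -0.034]
wrist_force: [0.8, 0.5, 1.4]
finger_gap: 0.0854
grip_force: 0.0
```

Request:
arm_command --moves '[1,-30,-33,14,-0.005,-0.071,-0.012,1,-29,-33,16,-0.005,-0.071,-0.012,1,-27,-33,18,-0.005,-0.071,-0.012,1,0,0,0,0,0,0]'

```text
clock: 2.3
tcp_pos: [0.4654, 0.083, 0.2949]
orientation: [0.379, 0.116, 0.917, -0.048]
wrist_force: [-0.2, 0.7, -0.4]
finger_gap: 0.0855
grip_force: 0.0
```

```bash
cat > n.py <<'E'
from h import *
T=tool(np.arctan2(.970,.243),np.radians(45)); b=np.array([.569,.060,.191])
plan(b-.05*T.as_matrix()[:,2],T); print(); plan(b-.15*T.as_matrix()[:,2],T)
E
python3 n.py
```

```text
1, -1, 2, 49, -0.002, -0.001, -0.003 ,
1, -1, 2, 49, -0.002, -0.001, -0.003 ,

1, -1, 3, -2, -0.004, -0.002, -0.005 ,
```

Request:
arm_command --moves '[1,-1,2,35,-0.002,-0.001,-0.003,1,-1,2,35,-0.002,-0.001,-0.003,1,0,0,30,0,0,0,1,0,0,0,0,0,0]'

```text
clock: 2.8
tcp_pos: [0.5362, 0.073, 0.2235]
orientation: [0.377, 0.11, 0.918, -0.046]
wrist_force: [-0.6, 0.1, -0.5]
finger_gap: 0.0856
grip_force: 0.0
```

```bash
python3 n.py; python3 - <<'E'
from h import *
a,_=read_camera("side");b,_=read_camera("top")
v=np.hstack([cv2.resize(a[90:260,220:380],(400,425)),cv2.resize(b[90:240,190:340],(400,425))]);cv2.imwrite("pics/p1.png",v)
E
```

```text
1, -2, -5, -2, 0.003, -0.006, 0.006 ,

1, -0, -1, -34, 0.001, -0.002, 0.002 ,
1, -0, -1, -34, 0.001, -0.002, 0.002 ,
1, -1, -2, -34, 0.001, -0.002, 0.002 ,
```

View pics/p1.png

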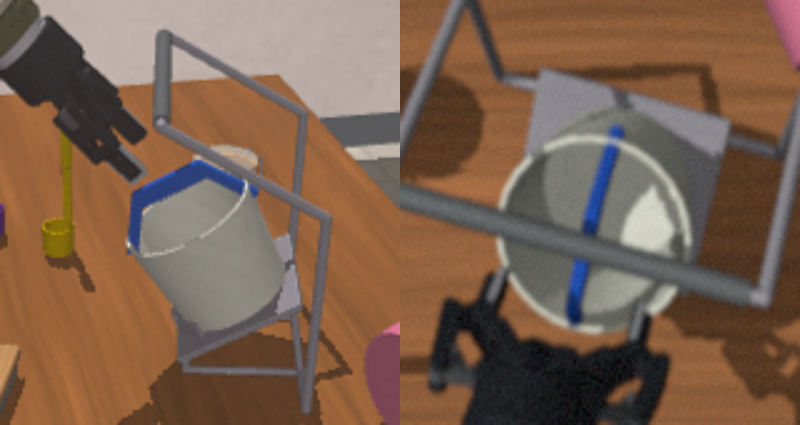

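The open gripper straddles the handle's near end (top crop, fingers at 492 and 640, handle at 573) and sits below and in front of the rail. I move in and close.

Request:
arm_command --moves '[1,-1,-4,16,0.003,-0.006,0.006,1,-1,0,16,0,0,0,1,0,0,16,0,0,0,1,0,0,0,0,0,0]'

```text
clock: 3.4
tcp_pos: [0.5701, 0.0606, 0.194]
orientation: [0.382, 0.113, 0.916, -0.046]
wrist_force: [1.0, 0.5, -0.4]
finger_gap: 0.0854
grip_force: 0.0
```

```bash
sed -i 's/b-.05\*/b-0*/' n.py; python3 n.py; python3 - <<'E'
from h import *
a,d=read_camera("side");b,d2=read_camera("top")
v=np.hstack([cv2.resize(a[90:260,220:380],(400,425)),cv2.resize(b[90:240,190:340],(400,425))]);cv2.imwrite("pics/p2.png",v)
E
```

```text
1, 3, -1, 1, 0.001, 0.005, -0.001 ,

1, 1, -0, -50, 0.000, 0.002, -0.000 ,
1, 1, -0, -50, 0.000, 0.002, -0.000 ,
1, 1, -0, -50, 0.000, 0.002, -0.000 ,
```

View pics/p2.png

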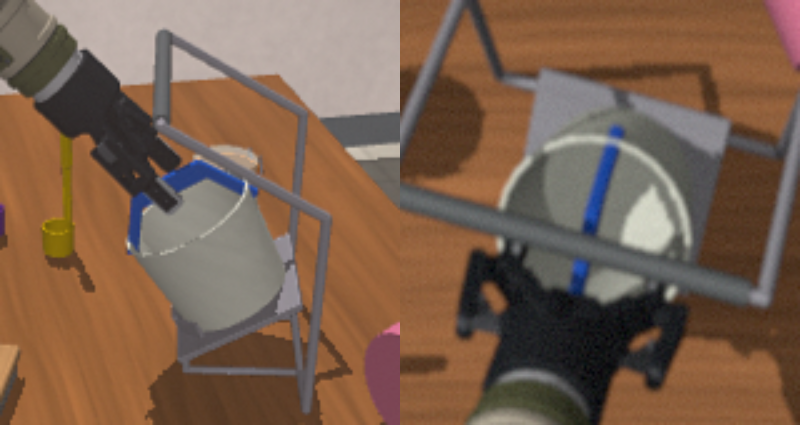

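The fingers straddle the bar's middle (side crop 165,190), clear of the rail. Now I close.

Request:
arm_command --moves '[-1,0,0,0,0,0,0,-1,0,0,0,0,0,0,-1,0,0,0,0,0,0,-1,0,0,0,0,0,0,-1,0,0,0,0,0,0,-1,0,0,0,0,0,0]' --newtons 80

```text
clock: 4.25
tcp_pos: [0.5705, 0.0604, 0.1937]
orientation: [0.382, 0.113, 0.916, -0.046]
wrist_force: [1.8, 2.4, -0.8]
finger_gap: 0.0085
grip_force: 78.0
```

```bash
python3 - <<'E'
from h import *
T=tool(np.arctan2(.970,.243),np.radians(45)); s=get_state(); p=np.array(s["tcp_pos"]);q=quat(s["orientation"])
ax=np.array([-.5*.97,.5*.243,.866]); f=np.array([-.97,.243,0])
p1=p+.03*ax; plan(p1,q,-1,n=3); print(); p2=p1+.12*f+[0,0,.02]; plan(p2,q,-1,n=4,p0=p1,R0=q)
E
```

```text
-1, -3, 0, -10, 0.000, 0.000, 0.000 ,
-1, -3, 0, -10, 0.000, 0.000, 0.000 ,
-1, -3, 0, -10, 0.000, 0.000, 0.000 ,

-1, 18, 0, -25, 0.000, 0.000, 0.000 ,
-1, 18, 0, -25, 0.000, 0.000, 0.000 ,
-1, 18, 0, -25, 0.000, 0.000, 0.000 ,
-1, 18, 0, -25, 0.000, 0.000, 0.000 ,
```

Request:
arm_command --moves '[-1,-2,0,-7,0,0,0,-1,-3,0,-10,0,0,0,-1,-3,0,-10,0,0,0,-1,-2,0,-7,0,0,0,-1,0,0,0,0,0,0]'

```text
clock: 4.88
tcp_pos: [0.5534, 0.0643, 0.2254]
orientation: [0.383, 0.113, 0.916, -0.047]
wrist_force: [0.0, -0.5, -2.8]
finger_gap: 0.0087
grip_force: 78.5
```

Request:
arm_command --moves '[-1,10,0,-15,0,0,0,-1,18,0,-25,0,0,0,-1,18,0,-25,0,0,0,-1,18,0,-25,0,0,0,-1,10,0,-15,0,0,0,-1,0,0,0,0,0,0]'

```text
clock: 5.62
tcp_pos: [0.4298, 0.0954, 0.2458]
orientation: [0.382, 0.113, 0.916, -0.046]
wrist_force: [0.3, 0.2, -3.0]
finger_gap: 0.0088
grip_force: 78.5
```

```bash
python3 - <<'E'
from h import *
a,d=read_camera("side");b,d2=read_camera("top")
np.save("s1.npy",cloud("side",d));np.save("t1.npy",cloud("top",d2))
cv2.imwrite("pics/s1.png",a);cv2.imwrite("pics/t1.png",b)
v=np.hstack([a[60:360,60:460],b[80:380,160:560]]);cv2.imwrite("pics/p3.png",v)
E
```

```text
(no output)
```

View pics/p3.png

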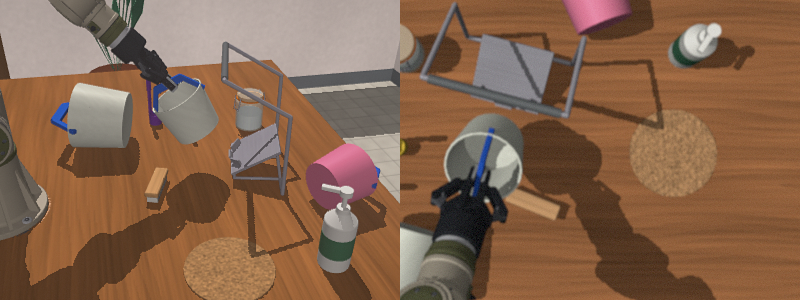

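```bash
python3 - <<'E'
from h import *
im=cv2.imread("pics/top0.png"); P=np.load("top0.npy"); i,f=cam("top")
h=cv2.cvtColor(im,cv2.COLOR_BGR2LAB).astype(float); 
roi=h[180:290,375:490]; c=h[215:255,410:455].reshape(-1,3); 
bl=cv2.GaussianBlur(im,(0,0),2).astype(float); col=bl[215:255,412:452].reshape(-1,3); m=np.abs(bl-col.mean(0)).max(2)<38
m[:,:380]=0;m[:,486:]=0;m[:180]=0;m[286:]=0
m=cv2.morphologyEx(m.astype(np.uint8),cv2.MORPH_OPEN,np.ones((7,7)))
cs,_=cv2.findContours(m,0,2); c=max(cs,key=cv2.contourArea); print("mat px",cv2.fitEllipse(cv2.convexHull(c)),cv2.minEnclosingCircle(c))
(u,v),_,_=cv2.fitEllipse(cv2.convexHull(c)); print(P[round(v),round(u)])
s=get_state(); p=np.array(s["tcp_pos"]);q=quat(s["orientation"])
T=tool(np.arctan2(.970,.243),np.radians(15))
plan([.475,-.295,.26],T,-1)
E
```

```text
mat px ((442.1428527832031, 236.7857208251953), (119.78593444824219, 174.4182891845703), 79.09929656982422) ((432.5, 232.5), 74.2463150024414)
[ 0.47135023 -0.32444523  0.00346282]
-1, -13, -46, 11, 0.000, 0.066, -0.000 ,
-1, -14, -46, 10, 0.000, 0.066, -0.000 ,
-1, -15, -46, 9, 0.000, 0.066, -0.000 ,
-1, -15, -46, 8, 0.000, 0.066, -0.000 ,
-1, -16, -46, 7, 0.000, 0.066, -0.000 ,
-1, -16, -46, 6, 0.000, 0.066, -0.000 ,
-1, -17, -46, 5, 0.000, 0.066, -0.000 ,
-1, -17, -46, 4, 0.000, 0.066, -0.000 ,
```

Request:
arm_command --moves '[-1,-8,-25,8,0,0.066,0,-1,-14,-46,10,0,0.066,0,-1,-15,-46,9,0,0.066,0,-1,-15,-46,8,0,0.066,0,-1,-16,-46,7,0,0.066,0,-1,-16,-46,6,0,0.066,0,-1,-17,-46,5,0,0.066,0,-1,-17,-46,4,0,0.066,0]'

```text
clock: 6.72
tcp_pos: [0.4749, -0.2775, 0.258]
orientation: [0.129, 0.122, 0.984, -0.016]
wrist_force: [0.8, -0.0, -2.7]
finger_gap: 0.0088
grip_force: 78.3
```

Request:
arm_command --moves '[-1,-5,-20,3,0,0,0,-1,0,0,0,0,0,0,-1,0,0,0,0,0,0]'

```text
clock: 7.1
tcp_pos: [0.4744, -0.2937, 0.256]
orientation: [0.13, 0.122, 0.984, -0.015]
wrist_force: [0.3, -0.1, -3.1]
finger_gap: 0.0087
grip_force: 78.4
```

```bash
python3 - <<'E'
from h import *
from scipy.optimize import least_squares
s=get_state(); tp=np.array(s["tcp_pos"]); q=quat(s["orientation"]); print(q.as_matrix().round(3))
pts=[]; 
for n in("side","top"):
    im,d=read_camera(n); P=cloud(n,d); cv2.imwrite(f"pics/{n}2.png",im)
    h=cv2.cvtColor(im,cv2.COLOR_BGR2HSV)
    m=(h[...,1]<70)&(h[...,2]>90)&(np.linalg.norm(P[...,:2]-tp[:2],axis=2)<.13)&(P[...,2]>.06)&(P[...,2]<tp[2]-.02)
    m=cv2.erode(m.astype(np.uint8),np.ones((3,3)))>0
    p=P[m]; print(n,len(p),p.min(0),p.max(0)); pts.append(p)
ps=pts[0]
# outer-wall cone fit from the side view: bar centre c, axis a
def res(x,pp):
    a=np.array([x[3],x[4],1]);a/=np.linalg.norm(a); b=tp+x[:3]-.145*a
    v=pp-b; z=v@a; r=np.linalg.norm(v-np.outer(z,a),axis=1); Ro=.060+.010*z/.110
    out=np.abs(r-Ro); inn=np.abs(r-Ro+.004); ztop=np.maximum(z-.11,0); zb=np.maximum(-z,0)
    fl=np.where(r<.056,np.abs(z-.004),9)
    e=np.minimum(np.minimum(out,inn),fl); return np.minimum(np.hypot(np.hypot(e,ztop),zb),.01)
pp=np.vstack(pts)
sol=min((least_squares(res,[0,0,0,t,u],args=(pp,),diff_step=1e-4,loss="soft_l1",f_scale=.002) for t in(-.2,0,.2) for u in(-.1,0,.1)),key=lambda s:s.cost)
a=np.array([*sol.x[3:],1]);a/=np.linalg.norm(a)
print(sol.x.round(4),np.median(res(sol.x,pp)),"base",(tp+sol.x[:3]-.145*a).round(4),"tilt deg",np.degrees(np.arctan(sol.x[3:])))
E
```

```text
[[-0.937  0.243  0.251]
 [ 0.236  0.97  -0.061]
 [-0.259  0.002 -0.966]]
side 4030 [ 0.40114058 -0.36337208  0.11260074] [ 0.53283853 -0.22526772  0.22152093]
top 2163 [ 0.40317311 -0.35421994  0.10978397] [ 0.53744273 -0.22276329  0.22661971]
[-0.005   0.0009  0.0014 -0.0015 -0.0107] 0.0007519369747222941 base [ 0.4697 -0.2913  0.1124] tilt deg [-0.08662287 -0.61520741]
```

```bash
python3 -c "
import cv2,numpy as np
a=cv2.imread('pics/side2.png');b=cv2.imread('pics/top2.png')
cv2.imwrite('pics/p4.png',np.hstack([cv2.resize(a[120:400,180:440],(400,430)),cv2.resize(b[130:400,300:560],(400,430))]))"
```

```text
(no output)
```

View pics/p4.png

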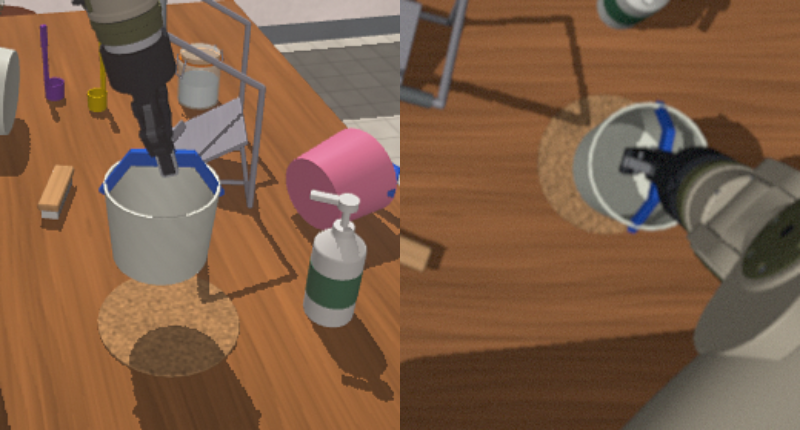

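The pail hangs upright over the mat; the cone fit gives a tilt under 1° and the base at z = 0.112. I lower it in stages.

```bash
python3 - <<'E'
from h import *
s=get_state(); p=np.array(s["tcp_pos"]);q=quat(s["orientation"])
plan(p+[.010,-.013,-.098],q,-1,n=6); print(q.inv().apply([0,0,-2]))
E
```

```text
-1, 2, -2, 16, 0.000, 0.000, 0.000 ,
-1, 2, -2, 16, 0.000, 0.000, 0.000 ,
-1, 2, -2, 16, 0.000, 0.000, 0.000 ,
-1, 2, -2, 16, 0.000, 0.000, 0.000 ,
-1, 2, -2, 16, 0.000, 0.000, 0.000 ,
-1, 2, -2, 16, 0.000, 0.000, 0.000 ,
[ 0.51885195 -0.00296172  1.93152372]
```

Request:
arm_command --moves '[-1,2,-2,16,0,0,0,-1,2,-2,16,0,0,0,-1,2,-2,16,0,0,0,-1,2,-2,16,0,0,0,-1,2,-2,16,0,0,0,-1,2,-2,12,0,0,0,-1,1,0,3,0,0,0,-1,0,0,0,0,0,0]'

```text
clock: 8.2
tcp_pos: [0.4838, -0.3086, 0.1619]
orientation: [0.13, 0.121, 0.984, -0.015]
wrist_force: [0.7, 0.3, -2.5]
finger_gap: 0.0085
grip_force: 78.4
```

Request:
arm_command --moves '[-1,0.5,0,2,0,0,0,-1,0.5,0,2,0,0,0,-1,0,0,0,0,0,0]'

```text
clock: 8.57
tcp_pos: [0.4837, -0.3089, 0.1574]
orientation: [0.13, 0.122, 0.984, -0.015]
wrist_force: [-0.0, 0.1, -4.1]
finger_gap: 0.0086
grip_force: 78.4
```

Request:
arm_command --moves '[-1,0.5,0,2,0,0,0,-1,0.5,0,2,0,0,0,-1,0.5,0,2,0,0,0,-1,0,0,0,0,0,0]'

```text
clock: 9.07
tcp_pos: [0.4838, -0.3088, 0.151]
orientation: [0.13, 0.122, 0.984, -0.015]
wrist_force: [-0.1, -1.2, -2.5]
finger_gap: 0.0081
grip_force: 78.4
```

Request:
arm_command --moves '[-1,0.25,0,1,0,0,0,-1,0.25,0,1,0,0,0,-1,0,0,0,0,0,0]'

```text
clock: 9.45
tcp_pos: [0.4839, -0.3089, 0.1492]
orientation: [0.13, 0.122, 0.984, -0.015]
wrist_force: [0.2, -0.2, -3.0]
finger_gap: 0.0087
grip_force: 78.5
```

Request:
arm_command --moves '[-1,0.25,0,1,0,0,0,-1,0,0,0,0,0,0]'

```text
clock: 9.7
tcp_pos: [0.4843, -0.309, 0.149]
orientation: [0.13, 0.121, 0.984, -0.016]
wrist_force: [-0.7, 2.4, 4.3]
finger_gap: 0.0089
grip_force: 79.5
```

Request:
arm_command --moves '[-1,0.25,0,1,0,0,0,-1,0,0,0,0,0,0]'

```text
clock: 9.95
tcp_pos: [0.4846, -0.3089, 0.1489]
orientation: [0.131, 0.121, 0.984, -0.016]
wrist_force: [-2.0, 5.7, 10.4]
finger_gap: 0.0084
grip_force: 80.7
```

Request:
arm_command --moves '[-1,0.25,0,1,0,0,0,-1,0,0,0,0,0,0]'

```text
clock: 10.2
tcp_pos: [0.4849, -0.309, 0.149]
orientation: [0.132, 0.121, 0.984, -0.016]
wrist_force: [-5.9, 6.1, 16.7]
finger_gap: 0.0085
grip_force: 81.7
```

Request:
arm_command --moves '[-1,-0.5,0,-2,0,0,0,-1,0,0,0,0,0,0,-0.6,0,0,0,0,0,0,-0.3,0,0,0,0,0,0,0,0,0,0,0,0,0,0,0,0,0,0,0,0,0,0,0,0,0,0]'

```text
schema error: expected a multiple of 7 numbers
```

Request:
arm_command --moves '[0,0,0,-15,0,0,0,0,0,0,-25,0,0,0,0,0,0,-40,0,0,0,0,0,0,-50,0,0,0,0,0,0,0,0,0,0]'

```text
clock: 10.82
tcp_pos: [0.4525, -0.3029, 0.2771]
orientation: [0.133, 0.122, 0.983, -0.018]
wrist_force: [-0.3, 0.1, -0.4]
finger_gap: 0.0428
grip_force: 0.0
```

```bash
python3 - <<'E'
from h import *
P=np.load("top0.npy")
T=R.from_matrix(np.c_[np.cross([2**-.5,2**-.5,0],[0,0,-1]),[2**-.5,2**-.5,0],[0,0,-1]])
print(T.as_matrix().round(2))
plan([.5055,.3035,.26],T,0.2)
E
```

```text
[[-0.71  0.71  0.  ]
 [ 0.71  0.71  0.  ]
 [ 0.    0.   -1.  ]]
0.2, 7, 46, -1, 0.005, 0.020, 0.041 ,
0.2, 9, 46, -1, 0.005, 0.020, 0.041 ,
0.2, 11, 45, -1, 0.005, 0.020, 0.041 ,
0.2, 13, 45, -1, 0.005, 0.020, 0.041 ,
0.2, 15, 44, -1, 0.005, 0.020, 0.041 ,
0.2, 17, 44, -1, 0.005, 0.020, 0.041 ,
0.2, 19, 43, -1, 0.005, 0.020, 0.041 ,
0.2, 20, 42, -1, 0.005, 0.020, 0.041 ,
0.2, 22, 41, -0, 0.005, 0.020, 0.041 ,
0.2, 24, 40, -0, 0.005, 0.020, 0.041 ,
0.2, 25, 39, 0, 0.005, 0.020, 0.041 ,
0.2, 27, 38, 1, 0.005, 0.020, 0.041 ,
0.2, 29, 37, 1, 0.005, 0.020, 0.041 ,
```

My release call was malformed and refused, but the retreat call queued behind it ran, so the fingers opened while the arm was already backing off. I need to check whether that disturbed the pail.

```bash
cat > fit.py <<'E'
from h import *
from scipy.optimize import least_squares
import sys
tag=sys.argv[1]; c0=np.array([.480,-.305]); pts=[]; bl=[]
for n in("side","top"):
    im,d=read_camera(n); P=cloud(n,d); cv2.imwrite(f"pics/{n}{tag}.png",im); np.save(f"{n}{tag}.npy",P)
    h=cv2.cvtColor(im,cv2.COLOR_BGR2HSV); near=np.linalg.norm(P[...,:2]-c0,axis=2)<.13
    m=(h[...,1]<70)&(h[...,2]>90)&near&(P[...,2]>.008)&(P[...,2]<.125)
    pts.append(P[cv2.erode(m.astype(np.uint8),np.ones((3,3)))>0])
    b=near&(cv2.inRange(h,(105,150,40),(130,255,255))>0)&(P[...,2]>.1)&(P[...,2]<.18); bl.append(P[b])
pp=np.vstack(pts); bb=np.vstack(bl)
def res(x):
    a=np.array([x[3],x[4],1]);a/=np.linalg.norm(a)
    v=pp-x[:3]; z=v@a; r=np.linalg.norm(v-np.outer(z,a),axis=1); Ro=.060+.010*z/.110
    e=np.minimum(np.minimum(np.abs(r-Ro),np.abs(r-Ro+.004)),np.where(r<.056,np.abs(z-.004),9))
    return np.minimum(np.hypot(np.hypot(e,np.maximum(z-.11,0)),np.maximum(-z,0)),.01)
sol=min((least_squares(res,[*c0,.004,t,u],diff_step=1e-4,loss="soft_l1",f_scale=.002) for t in(-.1,0,.1) for u in(-.1,0,.1)),key=lambda s:s.cost)
print("base",sol.x[:3].round(4),"tilt deg",np.degrees(np.arctan(sol.x[3:])).round(2),"med",np.median(res(sol.x)))
c=bb[:,:2].mean(0);v=np.linalg.svd(bb[:,:2]-c)[2][0]; print("bar",len(bb),c.round(4),"az",np.degrees(np.arctan2(v[1],v[0])),"zmax",bb[:,2].max())
E
python3 fit.py 3; python3 -c "
import cv2,numpy as np
a=cv2.imread('pics/side3.png');b=cv2.imread('pics/top3.png')
cv2.imwrite('pics/p5.png',np.hstack([cv2.resize(a[120:400,180:440],(400,430)),cv2.resize(b[130:400,300:560],(400,430))]))"
```

```text
base [ 0.4803 -0.3074  0.0077] tilt deg [ 0.26 -0.13] med 0.0006964861421249469
bar 954 [ 0.4809 -0.3092] az -13.906816252511337 zmax 0.16383776430344688
```

View pics/p5.png

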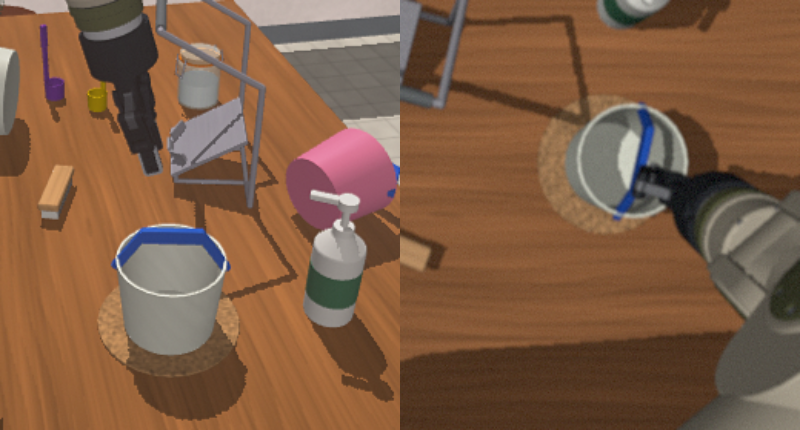

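The pail stands upright on the mat: base centre (0.480, -0.307), tilt about 0.3°, handle bar at -14°. It is released and the arm is clear of it. Next is the scoop.

```bash
python3 - <<'E'
from h import *
P=np.load("top0.npy")
T=R.from_matrix(np.c_[np.cross([2**-.5,2**-.5,0],[0,0,-1]),[2**-.5,2**-.5,0],[0,0,-1]])
via=np.array([.43,.02,.28])
plan(via,T,0.2,n=8); print(); plan([.5055,.3035,.24],T,.2,p0=via,R0=T)
E
```

```text
0.2, 12, 38, -4, 0.009, 0.032, 0.067 ,
0.2, 14, 37, -4, 0.009, 0.032, 0.067 ,
0.2, 17, 36, -4, 0.009, 0.032, 0.067 ,
0.2, 19, 35, -4, 0.009, 0.032, 0.067 ,
0.2, 22, 34, -3, 0.009, 0.032, 0.067 ,
0.2, 24, 32, -3, 0.009, 0.032, 0.067 ,
0.2, 26, 30, -2, 0.009, 0.032, 0.067 ,
0.2, 28, 29, -2, 0.009, 0.032, 0.067 ,

0.2, 25, 42, 7, 0.000, 0.000, 0.000 ,
0.2, 25, 42, 7, 0.000, 0.000, 0.000 ,
0.2, 25, 42, 7, 0.000, 0.000, 0.000 ,
0.2, 25, 42, 7, 0.000, 0.000, 0.000 ,
0.2, 25, 42, 7, 0.000, 0.000, 0.000 ,
0.2, 25, 42, 7, 0.000, 0.000, 0.000 ,
```

Request:
arm_command --moves '[0.2,12,38,-4,0.009,0.032,0.067,0.2,14,37,-4,0.009,0.032,0.067,0.2,17,36,-4,0.009,0.032,0.067,0.2,19,35,-4,0.009,0.032,0.067,0.2,22,34,-3,0.009,0.032,0.067,0.2,24,32,-3,0.009,0.032,0.067,0.2,26,30,-2,0.009,0.032,0.067,0.2,28,29,-2,0.009,0.032,0.067]'

```text
clock: 11.92
tcp_pos: [0.4301, 0.0203, 0.2786]
orientation: [-0.002, 0.384, 0.924, -0.0]
wrist_force: [-0.1, 0.7, 0.4]
finger_gap: 0.0511
grip_force: 0.0
```

Request:
arm_command --moves '[0.2,25,42,7,0,0,0,0.2,25,42,7,0,0,0,0.2,25,42,7,0,0,0,0.2,25,42,7,0,0,0,0.2,25,42,7,0,0,0,0.2,25,42,7,0,0,0,0.2,0,0,0,0,0,0]'

```text
clock: 12.8
tcp_pos: [0.5022, 0.3057, 0.2347]
orientation: [-0.002, 0.381, 0.925, -0.001]
wrist_force: [0.6, -0.1, 0.1]
finger_gap: 0.0513
grip_force: 0.0
```

```bash
python3 - <<'E'
from h import *
# refine scoop: fit handle axis and cup from both first clouds
pts=[]
for n,box in(("top",(125,205,170,240)),("side",(234,138,254,196))):
    im=cv2.imread(f"pics/{n}0.png"); P=np.load(n+"0.npy"); h=cv2.cvtColor(im,cv2.COLOR_BGR2HSV)
    m=cv2.inRange(h,(20,120,50),(35,255,255))>0; b=np.zeros_like(m); b[box[1]:box[3],box[0]:box[2]]=1
    p=P[m&b&(np.linalg.norm(P[...,:2]-[.497,.297],axis=2)<.05)]; k=p[(p[:,2]>.005)&(p[:,2]<.036)]
    from scipy.optimize import least_squares
    r=least_squares(lambda x:np.minimum(np.abs(np.linalg.norm(k[:,:2]-x,axis=1)-.020),np.abs(np.linalg.norm(k[:,:2]-x,axis=1)-.017)),[.49,.289],loss="soft_l1",f_scale=.002)
    g=p[(p[:,2]>.10)]; print(n,"cup",r.x.round(4),"grip",np.median(g,0).round(4),((g.min(0)+g.max(0))/2).round(4),"az",np.degrees(np.arctan2(*(((g.min(0)+g.max(0))/2)[:2]-r.x)[::-1])))
T=R.from_matrix(np.c_[np.cross([2**-.5,2**-.5,0],[0,0,-1]),[2**-.5,2**-.5,0],[0,0,-1]])
plan([.5055,.3035,.24],T,.2)
E
```

```text
top cup [0.4916 0.2868] grip [0.5055 0.3029 0.1474] [0.5058 0.3047 0.1301] az 51.66343502134758
side cup [0.4908 0.2896] grip [0.5052 0.3024 0.1273] [0.5062 0.3035 0.1268] az 42.11080292860311
0.2, -4, 1, -5, -0.004, -0.002, 0.004 ,
```

Request:
arm_command --moves '[0.2,-4,1,20,-0.004,-0.002,0.02,0.2,0,0,30,0,0,0,0.2,0,0,30,0,0,0,0.2,0,0,20,0,0,0,0.2,0,0,0,0,0,0]'

```text
clock: 13.42
tcp_pos: [0.5047, 0.2996, 0.1356]
orientation: [-0.0, 0.392, 0.92, -0.001]
wrist_force: [0.7, 0.0, -0.1]
finger_gap: 0.0513
grip_force: 0.0
```

```bash
python3 - <<'E'
from h import *
s=get_state(); print(np.array(s["tcp_pos"]).round(4),quat(s["orientation"]).as_matrix().round(3))
a,d=read_camera("side");b,d2=read_camera("top")
v=np.hstack([cv2.resize(a[100:220,180:300],(400,400)),cv2.resize(b[160:280,90:210],(400,400))]);cv2.imwrite("pics/p6.png",v)
E
```

```text
[0.5047 0.2996 0.1356] [[-0.692  0.721 -0.001]
 [ 0.721  0.692 -0.001]
 [ 0.    -0.002 -1.   ]]
```

View pics/p6.png

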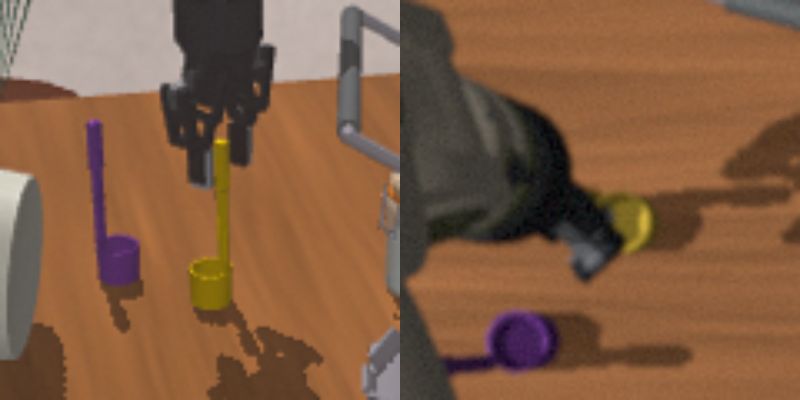

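The yellow grip is between the fingers (side crop 221,165). I centre by 2 mm and 4 mm and close lightly.

Request:
arm_command --moves '[0.2,2,4,0,0,0,-0.04,0.2,0,0,0,0,0,0,-0.4,0,0,0,0,0,0,-1,0,0,0,0,0,0,-1,0,0,0,0,0,0,-1,0,0,0,0,0,0,-1,0,0,0,0,0,0]' --newtons 30

```text
clock: 14.4
tcp_pos: [0.5082, 0.3055, 0.1384]
orientation: [0.002, 0.373, 0.928, 0.002]
wrist_force: [-0.6, 0.0, 1.9]
finger_gap: 0.0098
grip_force: 30.7
```

Request:
arm_command --moves '[-1,0,0,-20,0,0,0,-1,0,0,-40,0,0,0,-1,0,0,-50,0,0,0,-1,0,0,-50,0,0,0,-1,0,0,0,0,0,0]'

```text
clock: 15.02
tcp_pos: [0.5093, 0.3061, 0.3027]
orientation: [0.004, 0.373, 0.928, 0.004]
wrist_force: [1.7, -0.7, -0.9]
finger_gap: 0.0092
grip_force: 30.2
```

```bash
cat > sc.py <<'E'
from h import *
from scipy.optimize import least_squares
s=get_state(); tp=np.array(s["tcp_pos"]); q=quat(s["orientation"]); print("y az",np.degrees(np.arctan2(*q.as_matrix()[1::-1,1])))
pts=[]
for n in("side","top"):
    im,d=read_camera(n); P=cloud(n,d); cv2.imwrite(f"pics/{n}4.png",im); h=cv2.cvtColor(im,cv2.COLOR_BGR2HSV)
    m=(cv2.inRange(h,(20,120,50),(35,255,255))>0)&(np.linalg.norm(P[...,:2]-tp[:2],axis=2)<.08)&(P[...,2]>.01)
    p=P[m]; print(n,len(p),p.min(0).round(3),p.max(0).round(3)); pts.append(p)
pp=np.vstack(pts)
def res(x):  # x: handle point offset in tool plane at tcp(2), underside height drop, axis tilt(2), azimuth
    a=np.array([x[3],x[4],1]);a/=np.linalg.norm(a); e=np.array([np.cos(x[5]),np.sin(x[5]),0]); e-=a*(a@e); e/=np.linalg.norm(e)
    o=tp+[x[0],x[1],0]-a*x[2]-e*.0215; v=pp-o; z=v@a; w=v-np.outer(z,a); r=np.linalg.norm(w,axis=1)
    cup=np.hypot(np.minimum(np.abs(r-.020),np.abs(r-.0175)),np.maximum(z-.034,0)+np.maximum(-z,0)); han=np.hypot(np.maximum(np.linalg.norm(w-.0215*e,axis=1)-.004,0),np.maximum(.034-z,0))
    return np.minimum(np.minimum(cup,han),.012)
sol=min((least_squares(res,[0,0,.13,0,0,z],diff_step=1e-4,loss="soft_l1",f_scale=.002) for z in np.linspace(-3,3,9)),key=lambda s:s.cost)
x=sol.x; print("off",x[:2].round(4),"underside below tcp",x[2].round(4),"tilt",np.degrees(x[3:5]).round(1),"az",np.degrees(x[5]),"med",np.median(res(x)))
E
python3 sc.py
```

```text
y az 46.17153390575766
side 279 [0.474 0.269 0.162] [0.514 0.315 0.282]
top 435 [0.46  0.251 0.161] [0.51 0.31 0.56]
off [-0.0025  0.0005] underside below tcp 0.1393 tilt [-1.1  1.5] az 41.30278859945621 med 0.0008438639654811172
```

```bash
python3 - <<'E'
from h import *
def V(az): y=np.array([np.cos(az),np.sin(az),0]); z=np.array([0,0,-1.]); return R.from_matrix(np.c_[np.cross(y,z),y,z])
T1=V(np.radians(16)); T2=V(np.radians(-14)); via=np.array([.40,.02,.35])
plan(via,T1,-1,n=8); print(); plan([.508,-.282,.35],T2,-1,p0=via,R0=T1,n=8)
E
```

```text
-1, -15, -35, -7, 0.001, 0.000, 0.066 ,
-1, -17, -34, -7, 0.001, 0.000, 0.066 ,
-1, -19, -33, -7, 0.001, 0.000, 0.066 ,
-1, -22, -31, -7, 0.001, 0.000, 0.066 ,
-1, -24, -30, -7, 0.001, 0.000, 0.066 ,
-1, -26, -28, -7, 0.001, 0.000, 0.066 ,
-1, -27, -27, -7, 0.001, 0.000, 0.066 ,
-1, -29, -25, -7, 0.001, 0.000, 0.066 ,

-1, -40, 3, 0, 0.000, 0.000, 0.065 ,
-1, -40, 5, 0, 0.000, 0.000, 0.065 ,
-1, -39, 8, 0, 0.000, 0.000, 0.065 ,
-1, -39, 10, 0, 0.000, 0.000, 0.065 ,
-1, -38, 13, 0, 0.000, 0.000, 0.065 ,
-1, -37, 15, 0, 0.000, 0.000, 0.065 ,
-1, -36, 18, 0, 0.000, 0.000, 0.065 ,
-1, -35, 20, 0, 0.000, 0.000, 0.065 ,
```

Request:
arm_command --moves '[-1,-15,-35,-7,0.001,0,0.066,-1,-17,-34,-7,0.001,0,0.066,-1,-19,-33,-7,0.001,0,0.066,-1,-22,-31,-7,0.001,0,0.066,-1,-24,-30,-7,0.001,0,0.066,-1,-26,-28,-7,0.001,0,0.066,-1,-27,-27,-7,0.001,0,0.066,-1,-29,-25,-7,0.001,0,0.066]'

```text
clock: 16.12
tcp_pos: [0.3982, 0.0188, 0.3524]
orientation: [-0.002, 0.603, 0.798, -0.003]
wrist_force: [1.0, 0.5, 0.5]
finger_gap: 0.0094
grip_force: 30.2
```

Request:
arm_command --moves '[-1,-40,3,0,0,0,0.065,-1,-40,5,0,0,0,0.065,-1,-39,8,0,0,0,0.065,-1,-39,10,0,0,0,0.065,-1,-38,13,0,0,0,0.065,-1,-37,15,0,0,0,0.065,-1,-36,18,0,0,0,0.065,-1,-35,20,0,0,0,0.065]'

```text
clock: 17.12
tcp_pos: [0.5077, -0.2835, 0.3521]
orientation: [-0.002, 0.788, 0.616, -0.002]
wrist_force: [1.1, 0.3, -0.9]
finger_gap: 0.0093
grip_force: 30.2
```

Request:
arm_command --moves '[-1,0,0,0,0,0,0,-1,0,0,0,0,0,0]'

```text
clock: 17.38
tcp_pos: [0.5072, -0.282, 0.3528]
orientation: [-0.002, 0.787, 0.617, -0.002]
wrist_force: [-0.9, 0.0, 0.3]
finger_gap: 0.0095
grip_force: 30.2
```

```bash
cat >> sc.py <<'E'
a=np.array([x[3],x[4],1]);a/=np.linalg.norm(a); e=np.array([np.cos(x[5]),np.sin(x[5]),0]); o=tp+[x[0],x[1],0]-a*x[2]-e*.0215
print("cup underside",o.round(4),"tcp",tp.round(4)); D=o[:2]-[.4803,-.3074]; print("in pail u,n:",(D@[.971,-.240]).round(4),(D@[.240,.971]).round(4))
g=np.array([.4803,-.3074])+.031*np.array([.240,.971]); mv=np.r_[g-o[:2],0]
print("shift tool mm",(q.inv().apply(mv)*1000).round(1),"tool R",q.as_matrix().round(3).tolist())
E
python3 sc.py; python3 fit.py 5
```

```text
y az -13.864816060939898
side 735 [ 0.465 -0.297  0.214] [ 0.513 -0.254  0.364]
top 634 [ 0.468 -0.358  0.088] [ 0.521 -0.245  0.54 ]
off [ 0.0004 -0.    ] underside below tcp 0.1371 tilt [ 1.1 -1. ] az -15.036626082058968 med 0.0009199733221791732
cup underside [ 0.4841 -0.2742  0.2158] tcp [ 0.5072 -0.282   0.3528]
in pail u,n: -0.0042 0.0332
shift tool mm [-2.2  4.2 -0. ] tool R [[0.24, 0.971, -0.006], [0.971, -0.24, -0.0], [-0.001, -0.006, -1.0]]
base [ 0.4802 -0.3075  0.0092] tilt deg [ 0.28 -0.12] med 0.0006814937942873946
bar 868 [ 0.4752 -0.3083] az -14.729571887381137 zmax 0.16249641687433325
```

Request:
arm_command --moves '[-1,-2,4,10,0,0,0,-1,0,0,25,0,0,0,-1,0,0,25,0,0,0,-1,0,0,20,0,0,0,-1,0,0,0,0,0,0]'

```text
clock: 18.2
tcp_pos: [0.5101, -0.2847, 0.2725]
orientation: [-0.002, 0.787, 0.617, -0.002]
wrist_force: [-0.5, -0.1, -0.0]
finger_gap: 0.0093
grip_force: 30.2
```

```bash
python3 sc.py; python3 -c "
import cv2,numpy as np
a=cv2.imread('pics/side4.png');b=cv2.imread('pics/top4.png')
cv2.imwrite('pics/p7.png',np.hstack([cv2.resize(a[160:380,200:400],(400,440)),cv2.resize(b[150:330,350:530],(400,440))]))"
```

```text
y az -13.849677986192424
side 549 [ 0.469 -0.3    0.14 ] [ 0.515 -0.256  0.286]
top 512 [ 0.471 -0.302  0.135] [ 0.517 -0.244  0.569]
off [ 0.0006 -0.0003] underside below tcp 0.1353 tilt [ 1.4 -0.9] az -14.97249469540516 med 0.0009774005329715486
cup underside [ 0.4867 -0.2774  0.1373] tcp [ 0.5101 -0.2847  0.2725]
in pail u,n: -0.001 0.0307
shift tool mm [ 0.3  1.  -0. ] tool R [[0.239, 0.971, -0.006], [0.971, -0.239, -0.0], [-0.002, -0.006, -1.0]]
```

View pics/p7.png

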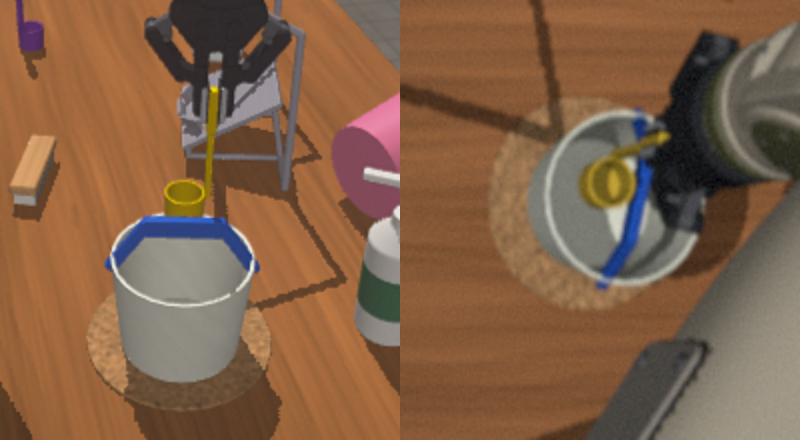

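The cup (top crop 608,182) is on the far side of the blue bar, over the opening between bar and rim. I lower it in.

Request:
arm_command --moves '[-1,0,1,15,0,0,0,-1,0,0,20,0,0,0,-1,0,0,20,0,0,0,-1,0,0,20,0,0,0,-1,0,0,0,0,0,0]'

```text
clock: 18.92
tcp_pos: [0.5109, -0.2855, 0.1978]
orientation: [-0.001, 0.787, 0.616, -0.002]
wrist_force: [-0.3, 0.3, -0.6]
finger_gap: 0.0095
grip_force: 30.2
```

Request:
arm_command --moves '[-1,0,0,15,0,0,0,-1,0,0,15,0,0,0,-1,0,0,8,0,0,0,-1,0,0,4,0,0,0,-1,0,0,0,0,0,0]'

```text
clock: 19.55
tcp_pos: [0.5115, -0.2862, 0.1574]
orientation: [-0.0, 0.787, 0.616, -0.002]
wrist_force: [0.4, -0.2, -0.4]
finger_gap: 0.0092
grip_force: 30.2
```

Request:
arm_command --moves '[-1,0,0,3,0,0,0,-1,0,0,3,0,0,0,-1,0,0,2,0,0,0,-1,0,0,0,0,0,0]'

```text
clock: 20.05
tcp_pos: [0.5115, -0.2861, 0.1494]
orientation: [-0.0, 0.787, 0.616, -0.002]
wrist_force: [-0.6, -0.6, -0.8]
finger_gap: 0.0099
grip_force: 30.2
```

Request:
arm_command --moves '[-1,0,0,1,0,0,0,-1,0,0,0,0,0,0]'

```text
clock: 20.3
tcp_pos: [0.5116, -0.2862, 0.1486]
orientation: [0.0, 0.787, 0.616, -0.002]
wrist_force: [0.3, 0.2, -0.5]
finger_gap: 0.0092
grip_force: 30.2
```

Request:
arm_command --moves '[-1,0,0,1,0,0,0,-1,0,0,0,0,0,0]'

```text
clock: 20.55
tcp_pos: [0.5116, -0.2862, 0.1475]
orientation: [0.0, 0.787, 0.617, -0.002]
wrist_force: [-0.8, 0.1, -0.4]
finger_gap: 0.0094
grip_force: 30.2
```

Request:
arm_command --moves '[-1,0,0,1,0,0,0,-1,0,0,0,0,0,0]'

```text
clock: 20.8
tcp_pos: [0.5115, -0.2862, 0.1465]
orientation: [-0.0, 0.787, 0.617, -0.002]
wrist_force: [0.3, -0.1, -0.5]
finger_gap: 0.0099
grip_force: 30.2
```

Request:
arm_command --moves '[-1,0,0,1,0,0,0,-1,0,0,0,0,0,0]'

```text
clock: 21.05
tcp_pos: [0.5118, -0.2864, 0.1463]
orientation: [0.001, 0.787, 0.616, -0.002]
wrist_force: [-1.0, 0.3, 4.6]
finger_gap: 0.0094
grip_force: 30.9
```

Request:
arm_command --moves '[-1,0,0,1,0,0,0,-1,0,0,0,0,0,0]'

```text
clock: 21.3
tcp_pos: [0.5121, -0.2866, 0.1462]
orientation: [0.001, 0.787, 0.617, -0.002]
wrist_force: [-1.8, 0.3, 9.9]
finger_gap: 0.0091
grip_force: 31.8
```

Request:
arm_command --moves '[-1,0,0,-1.5,0,0,0,-0.7,0,0,0,0,0,0,-0.4,0,0,0,0,0,0,-0.2,0,0,0,0,0,0,-0.2,0,0,0,0,0,0,-0.2,0,0,0,0,0,0]'

```text
clock: 22.05
tcp_pos: [0.5116, -0.2862, 0.146]
orientation: [0.0, 0.787, 0.617, -0.002]
wrist_force: [0.3, -0.3, 0.3]
finger_gap: 0.0344
grip_force: 0.0
```

Request:
arm_command --moves '[-0.2,0,0,-10,0,0,0,-0.2,0,0,-20,0,0,0,-0.2,0,0,-30,0,0,0,-0.2,0,0,-40,0,0,0,-0.2,0,0,-40,0,0,0,-0.2,0,0,0,0,0,0]'

```text
clock: 22.8
tcp_pos: [0.5135, -0.2869, 0.2908]
orientation: [0.004, 0.787, 0.617, -0.001]
wrist_force: [-0.4, -0.7, -0.1]
finger_gap: 0.0337
grip_force: 0.0
```

```bash
python3 fit.py 6; python3 -c "
import cv2,numpy as np
a=cv2.imread('pics/side6.png');b=cv2.imread('pics/top6.png')
cv2.imwrite('pics/p8.png',np.hstack([cv2.resize(a[100:400,120:440],(400,375)),b[25:400,160:560]]))"
```

```text
base [ 0.4803 -0.3074  0.0084] tilt deg [ 0.16 -0.1 ] med 0.0006530007678857003
bar 1026 [ 0.4783 -0.3084] az -14.194519110901979 zmax 0.1639807420208238
```

View pics/p8.png

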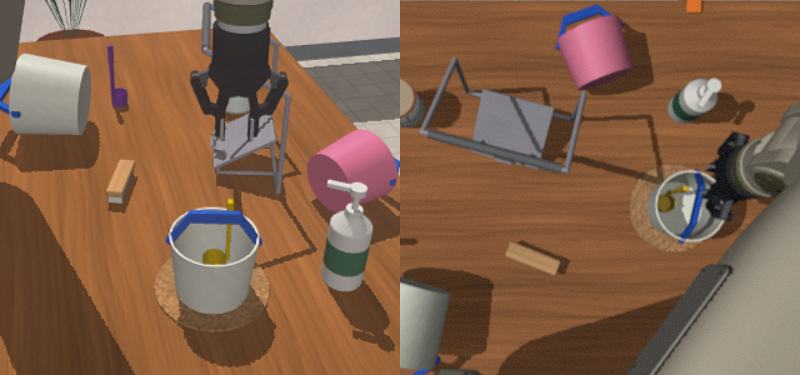

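The pail is upright on the mat, the yellow scoop stands cup down inside it (side crop 215,257, handle top 230,203), everything else is where it was, and the arm is clear. I hand in.

```bash
python3 -c "
from workcell import *
print(hand_in())"
```

```text
the job is handed in; nothing more can be done
None
```

The job is handed in at about 23 s: the last pictures show the pail upright on the cork mat with the yellow scoop cup down inside it and nothing else moved, though one refused command meant the fingers opened on the pail's handle while the arm was already backing off (the pail was on the mat by then, and a check showed it still upright and in place).

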